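# Serve one can from the counter dispenser

### The job

A customer has bought one lemon drink. On the lemon can dispenser (the one that holds the white, red and blue cans) press the red lever pad all the way down with the fingertips and keep it down until the first can has rolled out to the front lip, then let the lever come all the way back up so that the next can rolls down to the gate. Serve just that one can: touch no can and lift nothing, leave the green dispenser's lever alone and do not disturb the things lying around.

Things in the scene. Friction and masses are not known exactly. Their poses are not given: they have to be found in the camera images.
- lemon_dispenser: gravity-feed can dispenser: white chute 295x125 mm fixed on the counter, yellow card on its 26 mm front lip, three white, red and blue cans in a row. Origin: centre of its underside, on the counter; x points up the chute (8 degree slope), z up; lip and pick-up place at the -x end, roughly facing the robot. Waiting cans' axes lie at x -35, 30, 96 mm, z 61, 70, 79 mm in this frame
- lemon_lever (a joint): rocker: 0 at rest (gate down, pad up), grows as the pad is pressed, hard stop at 0.596 rad; frees the first can from about 0.54 rad on. Its rear flap then holds back the second can. A freed can reaches the lip in under 1 s. Spring return; at the pad about 6 N to start, 8 N at the stop, up to 16 N if pushed fast. Let go half way, it may rest on the can: press on to the stop
- lemon_lever_pad (a point): centre of the top face of the red press pad, 36 mm (along the chute) by 40 mm, on the lever's rear end. In the dispenser's frame at (23, 0, 178) mm at rest and (41, 0, 131) mm pressed home, on an 85 mm arc about the shaft (rest: 0.67 rad above level). The face slopes 17 degrees up to the rear at rest, 17 degrees down when home. Free above
- lemon_lever_pivot (a point): centre of the shaft, along the dispenser's y, on which the aluminium rocker turns: (-44, 0, 125) mm in the dispenser's frame; side brackets reach 135 mm above the counter
- lemon_lever_gate (a point): middle of the gate flap's lower edge, on the lever's front end: (-72, 0, 67) mm in the dispenser's frame when closed
- lemon_pickup (a point): where the axis of a served can lies, against the front lip: (-117, 0, 49) mm in the dispenser's frame
- lemon_can1: First white, red and blue can (66 mm diameter, 115 mm long, about 0.35 kg) lying across the lemon chute, free to roll. Origin: centre of its underside, on its axis, at the dispenser's +y side; z is the can's axis. Waits at the gate; the can to be served
- lemon_can2: Second white, red and blue can (66 mm diameter, 115 mm long, about 0.35 kg) lying across the lemon chute, free to roll. Origin: centre of its underside, on its axis, at the dispenser's +y side; z is the can's axis. Is to move up to the first can's place at the gate
- lemon_can3: Third white, red and blue can (66 mm diameter, 115 mm long, about 0.35 kg) lying across the lemon chute, free to roll. Origin: centre of its underside, on its axis, at the dispenser's +y side; z is the can's axis. Follows to the second can's place
- green_dispenser: the other dispenser of the same kind, 244 mm long, 144 mm wide, with a green card on its lip and three green cans; leave it alone. Origin: centre of its underside, on the counter; x points up its chute, z up. The two dispensers stand side by side and may have swapped places.
- green_lever (a joint): lever of the green dispenser, 0 at rest, stop at 0.626 rad; must not be pressed
- green_can1: green can, 53 mm in diameter, 134 mm long, number 1 from the gate, lying across the green chute; not to be touched. Origin: centre of its underside, on its axis.
- green_can2: green can, 53 mm in diameter, 134 mm long, number 2 from the gate, lying across the green chute; not to be touched. Origin: centre of its underside, on its axis.
- green_can3: green can, 53 mm in diameter, 134 mm long, number 3 from the gate, lying across the green chute; not to be touched. Origin: centre of its underside, on its axis.
- bottle_opener: flat steel bottle opener with a dark red grip, 146x36x8 mm, bystander at the right; origin: centre of its underside
- phone: black mobile phone, 149x71x9 mm, bystander at the right; origin: centre of its underside
- lighter_red: red gas lighter lying flat, 81x25x12 mm, bystander at the left; origin: centre of its underside
- pill_box: small white carton, 45x75x20 mm, bystander at the far left; origin: centre of its underside
- orange_carton: orange carton, 85x165x48 mm, lying on a white carton, bystander at the left; origin: centre of its underside
Mind the look-alikes: they are no part of the job. Leave any turquoise look-alike of the lemon_can3 alone.

How it is judged:
On the way, in this order (a step that is already met when the one before it is completed fails the run):
1. the lemon dispenser's lever is pressed down, lifting the gate (value of joint lemon_lever above 0.4 rad), for 0.05 s.
2. the first can has rolled out to the front lip while the lever is still held down (x of lemon_can1 in the frame of lemon_dispenser between -0.128 and -0.106 m and z of lemon_can1 in the frame of lemon_dispenser between 0.04 and 0.06 m and value of joint lemon_lever above 0.35 rad), for 0.1 s.
At the end, for the whole second after the job is handed in: the first lemon can rests against the front lip (axis within 11 mm), the second waits at the gate and the third behind it (within 10 mm), the lemon lever is back up (below 0.06 rad), the green lever too, and the green cans are within 15 mm of their start (x of lemon_can1 in the frame of lemon_dispenser between -0.128 and -0.106 m and z of lemon_can1 in the frame of lemon_dispenser between 0.04 and 0.06 m and x of lemon_can2 in the frame of lemon_dispenser between -0.045 and -0.025 m and x of lemon_can3 in the frame of lemon_dispenser between 0.02 and 0.042 m and value of joint each of lemon_lever, green_lever below 0.06 rad and linear speed of each of lemon_can1, lemon_can2 below 0.03 m/s and distance of each of green_can1, green_can2, green_can3 from where it was at the start of the episode below 0.015 m); the robot touches nothing.
It fails at once if the green dispenser's lever is pressed (value of joint green_lever above 0.15 rad).
It fails at once if a second lemon can passes the gate (x of lemon_can2 in the frame of lemon_dispenser below -0.06 m).
It fails at once if the robot touches a can (contact force between any of the fingers, the arm and lemon_can1 above 0.5 N or contact force between any of the fingers, the arm and lemon_can2 above 0.5 N or contact force between any of the fingers, the arm and lemon_can3 above 0.5 N or contact force between any of the fingers, the arm and green_can1 above 0.5 N or contact force between any of the fingers, the arm and green_can2 above 0.5 N or contact force between any of the fingers, the arm and green_can3 above 0.5 N).
It fails at once if a can is lifted (height (world z) of any of lemon_can1, lemon_can2, lemon_can3, green_can1, green_can2, green_can3 above 0.13 m).
It fails at once if a bystander is moved by more than 30 mm or lifted (distance of any of bottle_opener, phone, lighter_red, pill_box, orange_carton from where it was at the start of the episode above 0.03 m).
It also fails if it takes over 35 s, if anything falls off the work surface, if the arm or the gripper's body presses on something with over 40 N, if the wrist force passes 120 N, or if a joint passes its speed limit or range.

### The arm

A 6-joint arm with a two-finger parallel gripper is mounted at the origin on a cart in front of the work surface, level with it; the furniture and walls round the work are solid. World frame = base frame: x ahead of the robot, y to its left, z up, the work surface at z = 0. Lengths are in m, angles in rad, forces in N, time in s.
With the tool pointing down it reaches from about 0.325 to 0.775 m from the base axis. Payload 5.5 kg.
Tool frame: the origin (TCP) lies between the finger pads; the fingertips stand 17 mm ahead of it and the grasp point (between the pads) lies 2 mm behind it (arm.tips_ahead is the distance from the TCP to the fingertips, in m); z points along the fingers, y is the direction in which the jaws open and shut (so a half turn about z gives the same grasp; the last joint's range is limited). The gripper opens to 85 mm and grips with 20 to 120 N. Pads are 22 mm wide; open, the fingers measure 114 mm over their backs; the gripper's body (76 mm by 85 mm) begins 54 mm behind the grasp point. The pads swing forward as they close: fully open they stand 13 mm farther back than shut.
Start: joints at [-1.238, 0.091, 1.231, -0, 1.82, -0.057], TCP at [0.228, -0.555, 0.248] pointing down, gripper open.
Joint ranges: [-2.87, 2.87], [-0.86, 2.18], [0.17, 2.46], [-1.51, 4.65], [0.06, 2.69], [-2.65, 2.65]. Speed limits (rad/s): [2.57, 2.57, 3.01, 3.14, 3.14, 3.14].

### API

Orientations are given as [roll, pitch, yaw] about the fixed x, y, z axes, in that order (R = Rz(yaw) Ry(pitch) Rx(roll)).
In Python, from rig import telemetry, grab_frame, get_calibration, job, arm gives the robot as it stands.
- The arm moves only by the tool servo_tool, never from a script. Its argument "motion" is a list of rows, each a list of 2 entries, a list of its own where there are three numbers: the shift along the tool's x, y, z in cm, then the turn about the tool's z in rad. A call has exactly 5 rows; each row shifts and turns the commanded pose from where the row before left it, along the tool's axes as they then stand; what a row does not reach is not made up. A row lasts 1/10 s, in which the tool goes at most 50 mm and 8.59 degrees, less where a joint would pass 70% of its speed; a pose out of reach is approached as far as the arm can. A call with a gripper value outside its range is refused whole. "jaw" is the finger opening in cm, from 0 to 8.54, set as the call begins (left out, the last holds). The fingers move at their own pace and stop on an object; "newtons" is the grip in N (left out, the last holds). Time passes only in rows, so rows that do not move let the fingers close, or fill a call up. It gives the time, the measured TCP pose, the force and the opening at its end, in the units of the state.
- telemetry.get_state(): the state, without advancing time (a new reading comes with each control period).
- grab_frame(name): name is "scene" or "top" or "wrist"; returns the picture (420x560x3 uint8, red, green, blue); there is no depth.
- get_calibration(name): a dict with "camera_matrix" (3x3 intrinsics, pixels), "rvec" (rotation vector, rad) and "tvec" (3), from world to camera coordinates, as OpenCV has them. Camera axes: x right, y down, z forward; pixel columns grow to the right and rows downward; lengths in m; the calibration is good to about 2 mm. The wrist camera is an equidistant fisheye: a pixel r from the principal point sees the ray r / f radians off the axis. A picture is of the moment at which its call begins: read the wrist's pose just before it. get_calibration takes no time and is no camera call; for the wrist camera it gives the pose at the moment of the call.
- job.close_job(): hands the job in, once; it reports no verdict.
The state is a dict: "t": time; "qpos": joint angles; "dq": joint speeds; "joint_efforts": joint torques, N m; "tcp_pos": TCP position; "tool_rot": TCP orientation; "force": force on the tool from outside, world axes, zero at the start; "ft_torque": the same for the moment, N m; "opening": opening from 0.0 (shut) to 1.0 (fully open).
Only numpy, scipy, OpenCV 4.12 (cv2) and the standard library are available. Lean on these libraries where they do the work, as an engineer would, in place of code of your own. Each camera call takes 0.05 s, during which the arm holds its last target.

## Working session

There is one attempt and no reset: what is moved stays moved. The work goes in short steps, Python scripts to look and compute and a tool call to move; the robot and the scene stay as the last step left them, time stands still between calls to the robot, and variables do not carry over. Pictures are saved under pics/ and viewed, and the job is handed in when it is done.

Besides the shell and the picture viewer there is one more tool, called after "Call:" by a JSON object that holds its "op" and its "data", one argument or row to a line. servo_tool: Moves the arm, as the interface text tells. Its arguments: {"type":"object","properties":{"motion":{"type":"array"},"jaw":{"type":"number"},"newtons":{"type":"number"}},"required":["motion"]}

```bash
ls; mkdir -p pics; python3 - <<'E'
from rig import telemetry, grab_frame, get_calibration, arm
import cv2
print(telemetry.get_state(), arm.tips_ahead)
for n in ("scene","top"):
    f=grab_frame(n); cv2.imwrite(f"pics/{n}0.png",f[:,:,::-1]); c=get_calibration(n); print(n,c)
E
```

```text
pics
{'t': 0.0, 'qpos': array([-1.23770964e+00,  9.18449955e-02,  1.23191650e+00,  1.47856984e-05,
        1.81978301e+00, -5.66879954e-02]), 'dq': array([-1.65316900e-04, -2.06182931e-03, -6.21574388e-05, -1.31394617e-03,
       -1.72399885e-04,  5.50957408e-04]), 'joint_efforts': array([-5.84594527e-04, -4.58732665e+01, -4.18020523e+01, -1.37825596e-04,
        1.16652728e-02,  2.24066406e-05]), 'tcp_pos': array([ 0.2279142 , -0.55475274,  0.24714184]), 'tool_rot': array([-3.13964475e+00, -1.24900877e-04,  3.89778191e-01]), 'force': array([-0.37417585,  0.33278579, -0.52456437]), 'ft_torque': array([-0.01339787,  0.01156855, -0.06686219]), 'opening': 1.0012651957345338} 0.017
scene {'camera_matrix': array([[427.92857567,   0.        , 280.10622446],
       [  0.        , 427.92857567, 212.03147527],
       [  0.        ,   0.        ,   1.        ]]), 'rvec': array([ 1.0075737 , -2.14454945,  1.252053  ]), 'tvec': array([0.38559833, 0.27074556, 1.36035636])}
top {'camera_matrix': array([[446.69639228,   0.        , 285.42096091],
       [  0.        , 446.69639228, 206.84328747],
       [  0.        ,   0.        ,   1.        ]]), 'rvec': array([ 2.03482506, -2.20221741,  0.23019435]), 'tvec': array([0.09799354, 0.5347966 , 1.56342436])}
```

View pics/scene0.png

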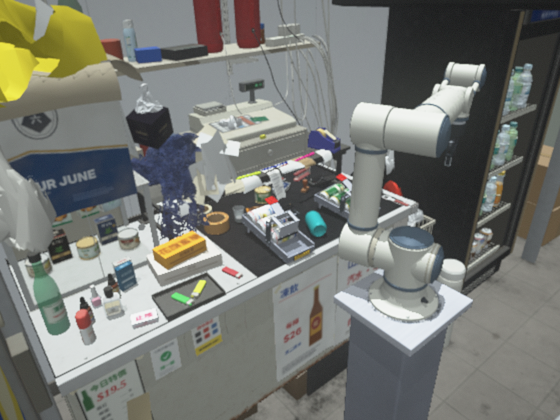

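View pics/top0.png

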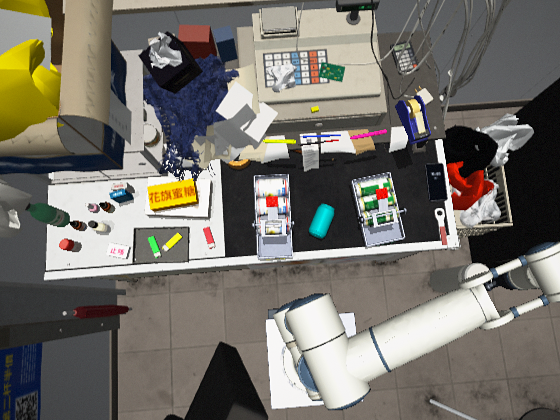

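```bash
python3 - <<'E'
import cv2,numpy as np
f=cv2.imread("pics/top0.png")
a=cv2.resize(f[165:270,235:415],None,fx=4.4,fy=4.4,interpolation=cv2.INTER_CUBIC); cv2.imwrite("pics/topc.png",a)
f=cv2.imread("pics/scene0.png")
a=cv2.resize(f[165:270,225:385],None,fx=5,fy=5,interpolation=cv2.INTER_CUBIC); cv2.imwrite("pics/scenec.png",a)
E
```

```text
(no output)
```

View pics/topc.png

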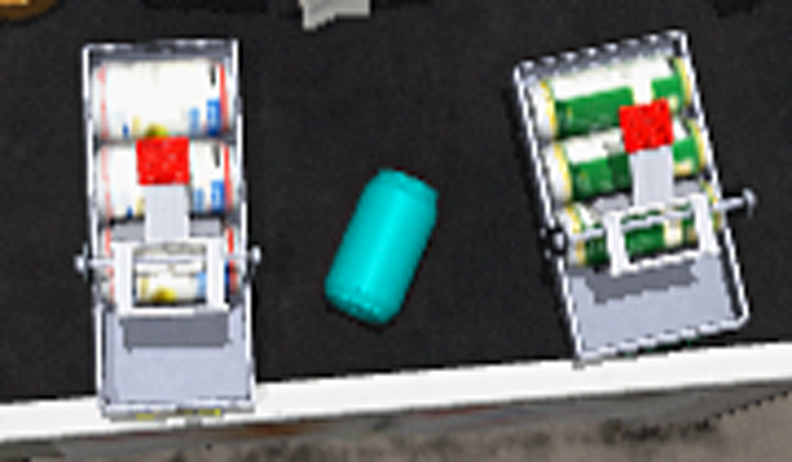

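View pics/scenec.png

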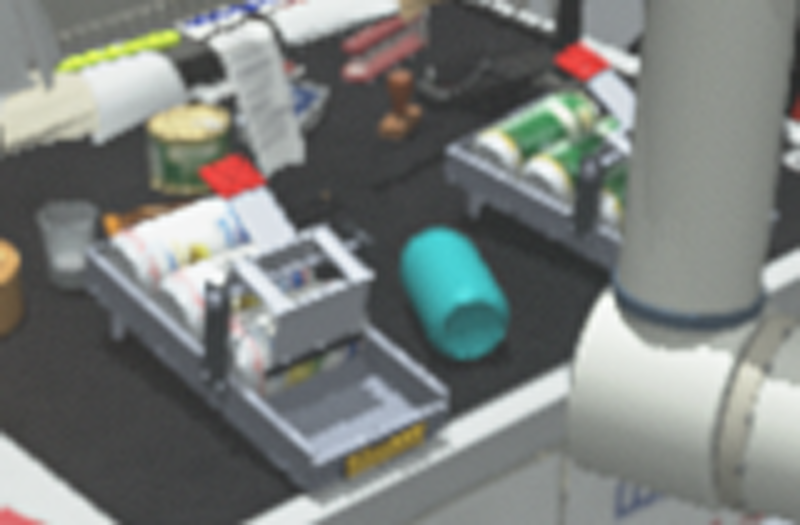

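Candidates for the red pad: lemon pad at top (272,201), with white, red and blue cans and a yellow lip card; green pad at top (382,193), with green cans. The turquoise can at (322,221) is the look-alike. I choose the pad at (272,201), and both crops confirm it.

```bash
cat > h.py <<'E'
import cv2,numpy as np
def cal(c):
    R,_=cv2.Rodrigues(np.array(c['rvec'],float)); return np.array(c['camera_matrix']),R,np.array(c['tvec'],float).ravel()
def ray(c,p):
    K,R,t=cal(c); d=R.T@np.linalg.inv(K)@np.array([p[0],p[1],1.]); return -R.T@t,d/np.linalg.norm(d)
def plane(c,p,z):
    o,d=ray(c,p); return o+d*(z-o[2])/d[2]
def tri(c1,p1,c2,p2):
    o1,d1=ray(c1,p1);o2,d2=ray(c2,p2)
    s=np.linalg.lstsq(np.stack([d1,-d2],1),o2-o1,rcond=None)[0]
    a=o1+s[0]*d1;b=o2+s[1]*d2; return (a+b)/2,np.linalg.norm(a-b)
def red(f,box):
    x0,y0,x1,y1=box; h=cv2.cvtColor(f[y0:y1,x0:x1],cv2.COLOR_BGR2HSV)
    m=((h[...,0]<6)|(h[...,0]>174))&(h[...,1]>190)&(h[...,2]>120)
    n,l,s,c=cv2.connectedComponentsWithStats(m.astype(np.uint8)); i=1+np.argmax(s[1:,4])
    return c[i]+[x0,y0],s[i]
E
python3 - <<'E'
from h import *
from rig import get_calibration
T=get_calibration("top");S=get_calibration("scene")
ft=cv2.imread("pics/top0.png");fs=cv2.imread("pics/scene0.png")
pt,st=red(ft,(255,185,290,215));ps,ss=red(fs,(262,190,282,208)); print(pt,st,ps,ss)
P,e=tri(T,pt,S,ps); print("pad tri",P,e,"top@178",plane(T,pt,.178))
tc=lambda u,v:(235+u/4.4-.5,165+v/4.4-.5)
# chute top rim corners
fl,fr,rl,rr=[np.array(tc(*p)) for p in((103,412),(252,408),(84,45),(238,40))]
for zf,zr in((.03,.07),(.04,.09),(.045,.085)):
    a,b,c,d=plane(T,fl,zf),plane(T,fr,zf),plane(T,rl,zr),plane(T,rr,zr)
    m1=(a+b)/2;m2=(c+d)/2;v=m2-m1
    print(zf,m1,m2,np.linalg.norm(v[:2]),np.linalg.norm(a-b),np.linalg.norm(c-d),np.degrees(np.arctan2(v[1],v[0])))
# shaft ends z .125
a,b=plane(T,tc(80,264),.125),plane(T,tc(256,257),.125); print(a,b,np.degrees(np.arctan2(*(a-b)[:2]))); 
E
```

```text
Traceback (most recent call last):
  File "h.py", line 15, in red
    n,l,s,c=cv2.connectedComponentsWithStats(m.astype(np.uint8)); i=1+np.argmax(s[1:,4])
                                                                      ~~~~~~~~~^^^^^^^^^
ValueError: attempt to get argmax of an empty sequence
```

```bash
sed -i 's/>190)/>140)/' h.py
cat > m.py <<'E'
from h import *
from rig import get_calibration
T=get_calibration("top");S=get_calibration("scene")
ft=cv2.imread("pics/top0.png");fs=cv2.imread("pics/scene0.png")
pt,st=red(ft,(255,185,290,215));ps,ss=red(fs,(262,190,282,210)); print(pt,st,ps,ss)
P,e=tri(T,pt,S,ps); print("pad tri",P,e,"top@178",plane(T,pt,.178))
tc=lambda u,v:(235+u/4.4-.5,165+v/4.4-.5)
fl,fr,rl,rr=[np.array(tc(*p)) for p in((103,412),(252,408),(84,45),(238,40))]
for zf,zr in((.03,.07),(.04,.09),(.045,.085)):
    a,b,c,d=plane(T,fl,zf),plane(T,fr,zf),plane(T,rl,zr),plane(T,rr,zr)
    m1=(a+b)/2;m2=(c+d)/2;v=m2-m1
    print(zf,m1,m2,np.linalg.norm(v[:2]),np.linalg.norm(a-b),np.linalg.norm(c-d),np.degrees(np.arctan2(v[1],v[0])))
a,b=plane(T,tc(80,264),.125),plane(T,tc(256,257),.125); v=a-b;print(a,b,np.degrees(np.arctan2(-v[0],v[1])))
E
python3 m.py
```

```text
[271.76033058 201.14876033] [ 11  11  12  11 121] [270.69117647 199.63235294] [ 3  6 13  8 68]
pad tri [0.53845509 0.10177259 0.17619458] 0.0011498385157958377 top@178 [0.53844948 0.10218493 0.178     ]
0.03 [0.36294115 0.10765414 0.03      ] [0.66285869 0.09816347 0.07      ] 0.3000676609052457 0.12167732319922925 0.12744964967452485 -1.8124779351538784
0.04 [0.3620233  0.10754058 0.04      ] [0.65715258 0.09805156 0.09      ] 0.2952817886168893 0.12092098609431488 0.12582481537680226 -1.8415444542576578
0.045 [0.36156438 0.10748381 0.045     ] [0.65857911 0.09807954 0.085     ] 0.2971635769980477 0.12054281754185768 0.12623102395123292 -1.8135289890626833
[0.47349178 0.17390627 0.125     ] [0.46822325 0.03661636 0.125     ] -2.197658308516111
```

Measured: pad at (0.538, 0.102, 0.177) (the given height is 0.178), yaw about -2°. The shaft and chute midpoints agree to within about 5 mm. Next I raise the tool, turn it and shut the jaws.

Call:
{"op": "servo_tool", "data": {
  "motion": [
    [[0, 0, -0.9], 0.085],
    [[0, 0, -0.9], 0.085],
    [[0, 0, -0.9], 0.085],
    [[0, 0, -0.9], 0.085],
    [[0, 0, -0.9], 0.085]
  ],
  "jaw": 0,
  "newtons": 40
}}

```text
t: 0.6
tcp_pos: [0.2279, -0.5549, 0.2929]
tool_rot: [-3.14, 0.0, -0.039]
force: [0.1, 0.2, -0.9]
opening: 0.144
```

Call:
{"op": "servo_tool", "data": {
  "motion": [
    [[1.4, -3.3, 0], 0],
    [[1.4, -3.3, 0], 0],
    [[1.4, -3.3, 0], 0],
    [[1.4, -3.3, 0], 0],
    [[1.4, -3.3, 0], 0]
  ]
}}

```text
t: 1.1
tcp_pos: [0.3041, -0.3912, 0.2927]
tool_rot: [-3.141, 0.0, -0.035]
force: [0.3, 0.2, -0.1]
opening: -0.0
```

Call:
{"op": "servo_tool", "data": {
  "motion": [
    [[1.4, -3.3, 0], 0],
    [[1.4, -3.3, 0], 0],
    [[1.4, -3.3, 0], 0],
    [[1.4, -3.3, 0], 0],
    [[1.4, -3.3, 0], 0]
  ]
}}

```text
t: 1.6
tcp_pos: [0.3798, -0.2287, 0.2929]
tool_rot: [-3.141, 0.0, -0.035]
force: [-0.3, -0.8, 0.6]
opening: 0.002
```

Call:
{"op": "servo_tool", "data": {
  "motion": [
    [[1.4, -3.3, 0], 0],
    [[1.4, -3.3, 0], 0],
    [[1.4, -3.3, 0], 0],
    [[1.4, -3.3, 0], 0],
    [[1.4, -3.3, 0], 0]
  ]
}}

```text
t: 2.1
tcp_pos: [0.4556, -0.0662, 0.2929]
tool_rot: [-3.142, 0.0, -0.035]
force: [1.2, 0.6, 0.4]
opening: 0.005
```

Call:
{"op": "servo_tool", "data": {
  "motion": [
    [[1.7, -3.8, 0], 0],
    [[1.7, -3.8, 0], 0],
    [[1.7, -3.8, 0], 0],
    [[1.7, -3.8, 0], 0],
    [[0.85, -1.9, 0], 0]
  ]
}}

```text
t: 2.6
tcp_pos: [0.5383, 0.1035, 0.292]
tool_rot: [-3.141, 0.002, -0.033]
force: [-0.2, -0.5, 0.3]
opening: -0.002
```

```bash
python3 - <<'E'
from rig import telemetry, grab_frame, get_calibration
import cv2
c=get_calibration("wrist");s=telemetry.get_state();f=grab_frame("wrist")
cv2.imwrite("pics/w1.png",f[:,:,::-1]); print(c,s['tcp_pos'],s['force'])
f=grab_frame("top");a=cv2.resize(f[145:270,235:415],None,fx=4.4,fy=4.4); cv2.imwrite("pics/t1.png",a[:,:,::-1])
E
```

```text
{'camera_matrix': array([[325.1922621 ,   0.        , 275.55153448],
       [  0.        , 325.1922621 , 202.06189562],
       [  0.        ,   0.        ,   1.        ]]), 'rvec': array([-2.02198965,  2.08782835,  0.32970668]), 'tvec': array([0.12107819, 0.45601313, 0.58601704])} [0.53831169 0.10348089 0.2920248 ] [-0.18553926 -0.47247273  0.2607628 ]
```

View pics/w1.png

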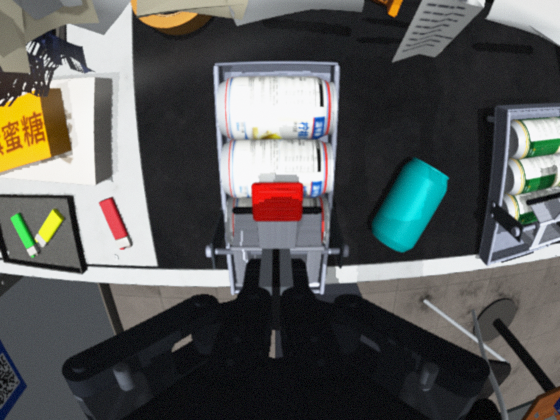

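View pics/t1.png

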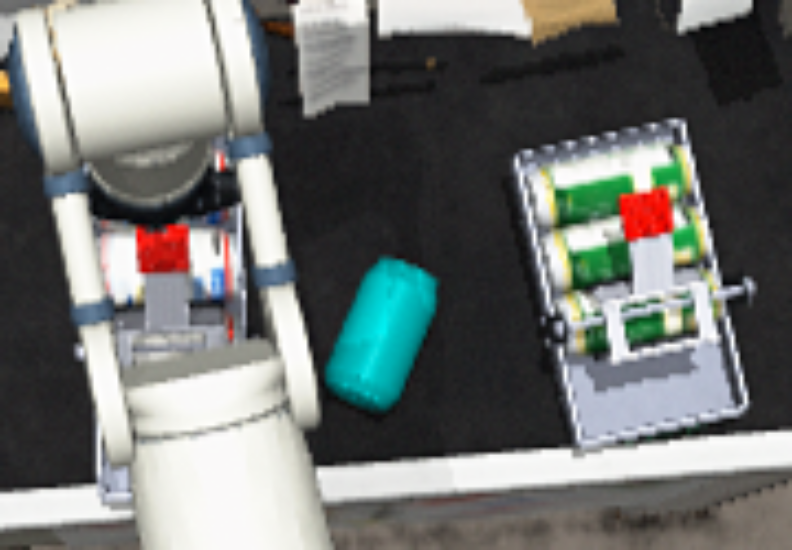

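The wrist picture shows the red lemon pad at (277,202), centred over its white, red and blue cans. I'll check it with the wrist ray.

```bash
python3 - <<'E'
from h import *
c={'rvec':[-2.02198965,2.08782835,0.32970668],'tvec':[0.12107819,0.45601313,0.58601704]}
f=cv2.imread("pics/w1.png")
p,s=red(f,(240,170,320,230));print(p,s)
R,_=cv2.Rodrigues(np.array(c['rvec']));t=np.array(c['tvec'])
def fe(p,z):
    d=(np.array(p)-[275.5515,202.0619])/325.192;r=np.linalg.norm(d)
    v=np.array([*(d/r*np.sin(r)),np.cos(r)]) if r>1e-9 else np.array([0,0,1.])
    o=-R.T@t;w=R.T@v;return o+w*(z-o[2])/w[2]
print(-R.T@t, fe(p,.178))
for q in((253,184),(302,184),(253,221),(302,221)):print(fe(q,.178))
a,b=fe((209,251),.125),fe((346,250),.125);print(a,b,(a+b)/2)
for zz,q in ((.09,(216,64)),(.09,(339,64))):print(fe(q,zz))
E
```

```text
[276.8843717  201.15205913] [  12   12   51   39 1894]
[0.61769137 0.10099034 0.41747118] [0.54105082 0.10258871 0.178     ]
[0.55535503 0.12035893 0.178     ]
[0.5541696  0.08301701 0.178     ]
[0.52517953 0.12197746 0.178     ]
[0.52393417 0.08322833 0.178     ]
[0.47312153 0.17354171 0.125     ] [0.46973833 0.03427718 0.125     ] [0.47142993 0.10390945 0.125     ]
[0.65794538 0.15914091 0.09      ]
[0.65421477 0.03687079 0.09      ]
```

Call:
{"op": "servo_tool", "data": {
  "motion": [
    [[0.1, 0.1, 2.0], 0],
    [[0.1, 0, 2.0], 0],
    [[0, 0, 2.0], 0],
    [[0, 0, 2.0], 0],
    [[0, 0, 0.9], 0]
  ]
}}

```text
t: 3.2
tcp_pos: [0.5387, 0.0984, 0.2018]
tool_rot: [3.141, 0.003, -0.036]
force: [0.4, -0.4, -0.7]
opening: 0.0
```

Call:
{"op": "servo_tool", "data": {
  "motion": [
    [[0.1, -0.2, 0], 0],
    [[0, 0, 0], 0],
    [[0, 0, 0.1], 0],
    [[0, 0, 0.1], 0],
    [[0, 0, 0.1], 0]
  ]
}}

```text
t: 3.7
tcp_pos: [0.541, 0.1014, 0.202]
tool_rot: [-3.141, -0.001, -0.035]
force: [0.7, -0.8, -0.3]
opening: 0.002
```

Call:
{"op": "servo_tool", "data": {
  "motion": [
    [[0, 0, 0.2], 0],
    [[0.2, 0, 0.4], 0],
    [[0.3, 0, 0.4], 0],
    [[0.3, 0, 0.5], 0],
    [[0.2, 0, 0.5], 0]
  ]
}}

```text
t: 4.2
tcp_pos: [0.5513, 0.1011, 0.1812]
tool_rot: [-3.141, -0.001, -0.035]
force: [-1.0, 1.1, 5.5]
opening: 0.0
```

Call:
{"op": "servo_tool", "data": {
  "motion": [
    [[0.2, 0, 0.5], 0],
    [[0.2, 0, 0.6], 0],
    [[0.1, 0, 0.6], 0],
    [[0.1, 0, 0.6], 0],
    [[0.1, 0, 0.6], 0]
  ]
}}

```text
t: 4.7
tcp_pos: [0.5595, 0.1009, 0.1535]
tool_rot: [-3.141, -0.005, -0.035]
force: [1.6, 0.2, 8.3]
opening: -0.003
```

Call:
{"op": "servo_tool", "data": {
  "motion": [
    [[0, 0, 0.2], 0],
    [[0, 0, 0.1], 0],
    [[0, 0, 0], 0],
    [[0, 0, 0], 0],
    [[0, 0, 0], 0]
  ]
}}

```text
t: 5.2
tcp_pos: [0.5598, 0.1009, 0.1508]
tool_rot: [-3.141, -0.006, -0.035]
force: [4.6, -0.2, 6.7]
opening: -0.002
```

```bash
python3 - <<'E'
from rig import telemetry, grab_frame, get_calibration
import cv2
print(telemetry.get_state()['force'],telemetry.get_state()['tcp_pos'])
f=grab_frame("scene");cv2.imwrite("pics/s2.png",cv2.resize(f[150:280,225:385],None,fx=4.5,fy=4.5)[:,:,::-1])
f=grab_frame("wrist");cv2.imwrite("pics/w2.png",f[:,:,::-1])
E
```

```text
[ 4.61941364 -0.18092372  6.70079245] [0.5598063  0.10087953 0.15079673]
```

View pics/s2.png

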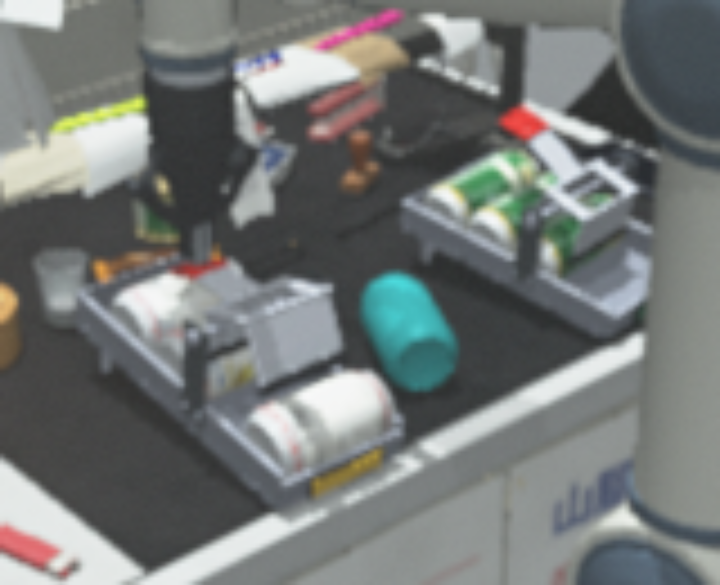

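View pics/w2.png

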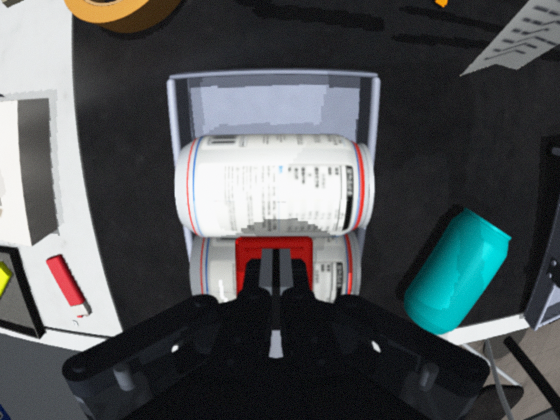

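The first can lies at the lip (crop pixel (320,425)), with the lever held down and the second can held back. I'll hold a bit longer with a slight extra press.

Call:
{"op": "servo_tool", "data": {
  "motion": [
    [[-0.1, 0, 0.1], 0],
    [[0, 0, 0.1], 0],
    [[0, 0, 0], 0],
    [[0, 0, 0], 0],
    [[0, 0, 0], 0]
  ]
}}

```text
t: 5.8
tcp_pos: [0.5598, 0.1009, 0.1495]
tool_rot: [-3.141, -0.009, -0.036]
force: [6.1, 0.2, 7.0]
opening: 0.003
```

Call:
{"op": "servo_tool", "data": {
  "motion": [
    [[0, 0, 0], 0],
    [[0, 0, 0], 0],
    [[0, 0, 0], 0],
    [[0, 0, 0], 0],
    [[0, 0, 0], 0]
  ]
}}

```text
t: 6.3
tcp_pos: [0.5598, 0.1009, 0.1495]
tool_rot: [-3.141, -0.009, -0.036]
force: [6.3, 0.9, 8.3]
opening: 0.001
```

Call:
{"op": "servo_tool", "data": {
  "motion": [
    [[-0.1, 0, -1.2], 0],
    [[-0.3, 0, -1.5], 0],
    [[-0.6, 0, -2.0], 0],
    [[-0.4, 0, -2.5], 0],
    [[0, 0, -2.5], 0]
  ]
}}

```text
t: 6.8
tcp_pos: [0.5425, 0.1012, 0.2438]
tool_rot: [3.141, 0.001, -0.035]
force: [0.7, -0.2, 0.6]
opening: -0.0
```

Call:
{"op": "servo_tool", "data": {
  "motion": [
    [[0, 0, -1.0], 0],
    [[0, 0, -1.0], 0],
    [[0, 0, 0], 0],
    [[0, 0, 0], 0],
    [[0, 0, 0], 0]
  ]
}}

```text
t: 7.3
tcp_pos: [0.5426, 0.1013, 0.2626]
tool_rot: [3.141, 0.002, -0.035]
force: [-0.1, -0.1, 0.1]
opening: -0.002
```

```bash
python3 - <<'E'
from rig import telemetry, grab_frame, get_calibration
import cv2
print(telemetry.get_state()['force'],telemetry.get_state()['tcp_pos'],get_calibration("wrist"))
f=grab_frame("wrist");cv2.imwrite("pics/w3.png",f[:,:,::-1])
f=grab_frame("scene");cv2.imwrite("pics/s3f.png",f[:,:,::-1]);cv2.imwrite("pics/s3.png",cv2.resize(f[150:280,225:385],None,fx=4.5,fy=4.5)[:,:,::-1])
E
```

```text
[-0.06235431 -0.09710197  0.08145806] [0.54256787 0.10125552 0.26259053] {'camera_matrix': array([[325.1922621 ,   0.        , 275.55153448],
       [  0.        , 325.1922621 , 202.06189562],
       [  0.        ,   0.        ,   1.        ]]), 'rvec': array([-2.0184686 ,  2.09008219,  0.32985501]), 'tvec': array([0.12022463, 0.46855952, 0.55962692])}
```

View pics/s3.png

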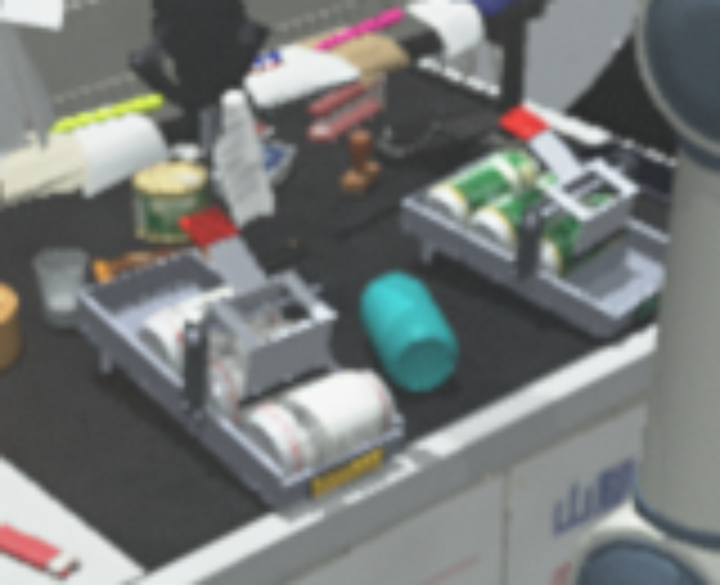

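View pics/w3.png

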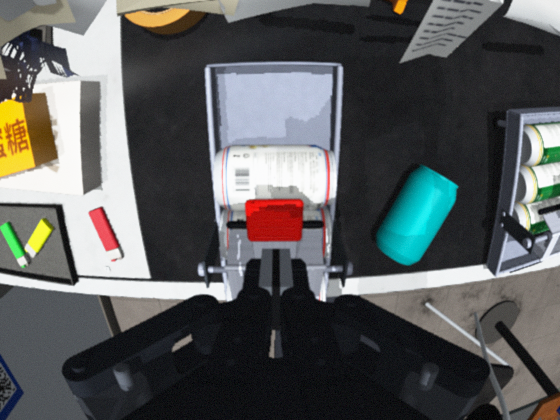

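The served can is at the lip, the pad is back up, and the other two cans have moved up. I'll move the arm aside for an unobstructed top check.

Call:
{"op": "servo_tool", "data": {
  "motion": [
    [[0, 3, -1], 0],
    [[0, 4, -1], 0],
    [[0, 4, 0], 0],
    [[0, 4, 0], 0],
    [[0, 2, 0], 0]
  ]
}}

```text
t: 7.9
tcp_pos: [0.5363, -0.0714, 0.2837]
tool_rot: [3.141, 0.001, -0.038]
force: [-0.1, -0.5, -1.1]
opening: 0.003
```

Call:
{"op": "servo_tool", "data": {
  "motion": [
    [[0, 0, 0], 0],
    [[0, 0, 0], 0],
    [[0, 0, 0], 0],
    [[0, 0, 0], 0],
    [[0, 0, 0], 0]
  ]
}}

```text
t: 8.4
tcp_pos: [0.5369, -0.0676, 0.2843]
tool_rot: [-3.141, -0.0, -0.034]
force: [-0.1, 0.6, -0.5]
opening: 0.003
```

```bash
python3 - <<'E'
from rig import telemetry, grab_frame, get_calibration
from h import *
print(telemetry.get_state()['force'],telemetry.get_state()['tcp_pos'])
f=grab_frame("top")[:,:,::-1].copy();g=grab_frame("scene")[:,:,::-1].copy()
cv2.imwrite("pics/t4.png",cv2.resize(f[165:270,235:415],None,fx=4.4,fy=4.4,interpolation=cv2.INTER_CUBIC));cv2.imwrite("pics/s4.png",g)
T=get_calibration("top");S=get_calibration("scene")
ps=red(g,(262,190,282,210))[0];print(ps)
try:
  pt=red(f,(255,185,290,215))[0];print(pt,tri(T,pt,S,ps))
except Exception as e:print(e)
E
```

```text
[-0.11560685  0.59898658 -0.51873914] [ 0.53690227 -0.0676206   0.28429301]
[270.67647059 199.75      ]
[271.68644068 201.27966102] (array([0.53810695, 0.10207996, 0.17593631]), np.float64(0.0010817588819318684))
```

View pics/t4.png

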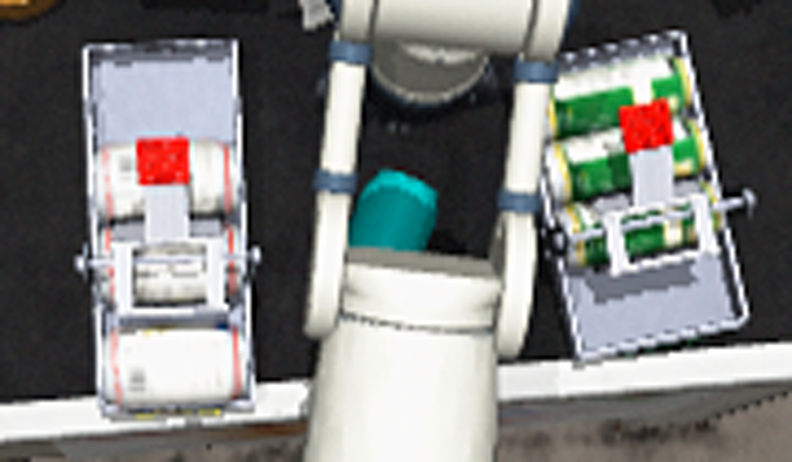

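The pad is back within 0.5 mm of rest. Can 1 is at the lip (175,367), can 2 at the gate (170,270) and can 3 behind it (165,180). The green dispenser is unchanged, and the tool touches nothing.

```bash
python3 -c "
from rig import job
print(job.close_job())"
```

```text
the job is handed in; nothing more can be done
None
```

I served one lemon can and handed the job in; the interface gives no verdict. I pressed the lemon dispenser's red pad down with the shut fingertips. Once the first can was at the front lip I held the lever about 1 s longer, then let it come back up.

**Last checks:**
- **Lever:** the pad was back within about 0.5 mm of its starting position.
- **Cans:** in the last top picture, can 1 lies at the lip, can 2 at the gate and can 3 behind it. I judged this by eye and did not measure it against the tolerances.
- **Surroundings:** the green dispenser looked unchanged, and the items seen in the close pictures looked undisturbed. I did not measure the green cans or the bystanders.
- **Forces:** the highest reading at the end of a move was about 10 N. At the end the tool hung clear, and the force read about zero.

**Not confirmed:** the force never rose sharply, so I can't say the lever reached its hard stop. It went far enough to free the can.

No check failed. The two measurements of the pad's position differed by about 3 mm, which did not affect the press.

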